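# Put the head torch on charge from the shed timer

## Robot

A 6-joint arm with a two-finger parallel gripper is mounted at the origin on the work surface. World frame = base frame: x ahead of the robot, y to its left, z up, the work surface at z = 0. Lengths are in mm, angles in rad, forces in N, time in s.
With the tool pointing down it reaches from about 350 to 875 mm from the base axis. Payload 4.2 kg.
Tool frame: the origin (TCP) lies midway between the tips of the shut fingers; the grasp point (between the pads) lies 19 mm behind it (arm.tcp_to_grasp is the distance from the TCP to the grasp point, in mm); z points along the fingers, y is the line along which they close (so a half turn about z gives the same grasp; the last joint's range is limited). The gripper opens to 85 mm and grips with 20 to 120 N. Pads are 22 mm wide; open, the fingers measure 114 mm over their backs; the gripper's body (76 mm by 85 mm) begins 54 mm behind the grasp point. The pads swing forward as they close: fully open they stand 13 mm farther back than shut.
Start: joints at [1.388, 0.385, 0.008, 0, -1.194, -0.259], TCP at [267.196, 564.983, 231.312] pointing down, gripper open.
Joint ranges: [-3.14, 3.14], [-1.21, 2.06], [-1.07, 1.41], [-3.16, 2.05], [-2.99, -0.16], [-3.1, 3.1]. Speed limits (rad/s): [2.79, 2.79, 3.14, 3.14, 3.14, 3.14].

## Interface

Orientations are given as a unit quaternion [x, y, z, w].
In Python, from bench import arm gives the robot as it stands.
- The arm moves only by the tool arm_command, never from a script. Its argument "rows" is a list of rows, each a list of 2 entries, a list of its own where there are three numbers: the shift along the tool's x, y, z as a fraction of full scale, then the turn, a rotation vector about the tool's x, y, z as a fraction of full scale. In form: [[[x, y, z], [wx, wy, wz]], ...]. A call has 1 to 5 rows; each row is the pose to reach, as a shift and turn from the pose commanded when the call began, along the tool's axes at that moment, turning the shorter way round; what a row does not reach only later rows make up. Full scale, the value 1, is 0.25 m for a shift and 180 degrees for a turn. A row lasts 1/10 s, in which the tool goes at most 50 mm and 8.59 degrees, less where a joint would pass 70% of its speed; a pose out of reach is approached as far as the arm can. A call with a number of a shift or a turn outside -1 to 1 is refused whole. A call with a gripper value outside its range is refused whole. "grip" is the opening, from 0 (shut) to 1 (fully open), set as the call begins (left out, the last holds). The fingers move at their own pace and stop on an object; the grip force is fixed at half the most. Time passes only in rows, so rows that repeat a pose let the fingers close. It gives the time, the measured TCP pose, the force, the opening and the grip force at its end, in the units of the state.
- arm.read_state(): the state, without advancing time (a new reading comes with each control period).
- arm.get_image(name): name is "scene" or "top"; returns (picture, depth): 420x560x3 uint8, blue, green, red; 420x560 float32, mm along the optical axis (not along the pixel's ray), 0 where there is no reading.
- arm.camera_info(name): a dict with "fx", "fy", "cx", "cy" (pixels), "extrinsics" (4x4, takes a point from camera to world coordinates). Camera axes: x right, y down, z forward; pixel columns grow to the right and rows downward; lengths in mm; the calibration is good to about 2 mm. A picture is of the moment at which its call begins. camera_info takes no time and is no camera call.
- arm.job_done(): hands the job in; it is judged then, once.
Trained networks look in the newest picture that a camera, given by its name, has taken for a name from the list of things; names that differ only in an ending like _2 or _b are one class to them, and where a whole thing is asked for, a point or a joint stands for the part that bears it (a point fixed in the world has none). Each returns a list of dicts, best first, with "score" (0 to 1); they miss things now and then, are a little off and sometimes report something else, mostly with a low value. They report only what shows in the picture. A call takes as long as a camera call.
- arm.spot_in(camera, query): "position" ([column, row] in pixels, amid what is visible of it).
The state is a dict: "clock": time; "joints": joint angles; "joint_vel": joint speeds; "joint_efforts": joint torques, N m; "position": TCP position; "ee_rot": TCP orientation; "contact_force": force on the tool from outside, world axes, zero at the start; "wrist_torque": the same for the moment, N m; "gripper_width": finger opening in mm; "grasp_force": force on a finger pad.
Only numpy, scipy, OpenCV 4.12 (cv2) and the standard library are available. Lean on these libraries where they do the work, as an engineer would, in place of code of your own. Each camera call takes 0.05 s, during which the arm holds its last target. There are 200 camera calls.

## Task

Put the head torch on charge: press the plug-in timer straight down until it is fully home in its socket, then flip its toggle switch over to on (towards the timer's far end, away from the dial). Then set the head torch upright in the dock's cradle with its lens pointing out through the gap in the cradle wall and press it down until it is fully seated, and last press the dock's flat square touch key firmly for about half a second (roughly 8 N, without ramming it). Leave the spanner, the pot and the flask where they are.

Things in the scene. Friction and masses are not known exactly. Their poses are not given: they have to be found in the camera images.
- sockets: White double socket box fixed to the bench, 88 (x) x 150 (y) x 40 mm high, sockets facing up; origin at the centre of its underside. The timer stands over its +y socket; the other socket, centred at y = -37 mm, is empty.
- timer (a joint): How far the timer has been pushed down into its socket, m: 0 = 12 mm proud, 0.012 = fully home (a hard stop). Starts between 0 and 0.004. It slides straight down against about 7 N of friction and stays where it is left.
- dial (a point): Centre of the top of the timer's round white dial (52 mm across, raised 3 mm), the place to press. The timer is a grey box 110 (x) x 62 (y) x 36 mm high with the same axes as the socket box; the dial's centre is 20 mm from the timer's middle towards -x, its top 39 mm above the timer's underside. When the timer is home its underside is 40 mm and the dial top 79 mm above the bench.
- toggle_pivot (a point): Pivot of the steel toggle switch, in the timer's flat top face (3 mm below the dial top), 56 mm from the dial's centre along the socket box's +x; it moves down with the timer. The bat is about 30 mm long, 8 mm thick with an 11 mm round end, upright in the y direction.
- toggle (a joint): Toggle switch, rad: 0 = off, leaning 0.45 rad from upright towards the dial (-x of the socket box); 0.9 = on, leaning 0.45 rad the other way (+x), hard stops at both. Starts between 0 and 0.1. About 1 to 2 N at the tip moves it and it stays where it is left.
- dock: Black charging dock fixed to the bench, 90 (x) x 170 (y) x 20 mm high; origin at the centre of its underside. Grey cradle centred at y = +35 mm, key at y = -45 mm.
- cradle (a point): Centre of the cradle floor as it is when pressed right down, 22 mm above the bench; axes as the dock. The pocket is 43 (x) x 57 (y) mm inside walls whose tops are 35 mm above the bench (side walls 6 mm, end walls 5 mm thick). The wall on the +x side has a 37 mm wide gap in its middle for the lens.
- carrier (a joint): The cradle's steel floor plate (34 x 48 mm), m: 0 = raised, its top 29 mm above the bench; 0.007 = pressed right down, top 22 mm above the bench (a hard stop). Starts between 0 and 0.001. It sinks against about 6 N of friction, more than the torch's weight, and stays where it is left.
- torch: Head torch lamp without its strap: grey plastic box 36 (x) x 50 (y) x 42 mm high standing upright on the bench, flat top, about 90 g; origin at the centre of its underside. Its round black-rimmed lens, 30 mm across, sticks out 10 mm on its +x face.
- torch_lens (a point): Centre of the front of the torch's lens, 28 mm along +x from the torch's middle, 22 mm above its underside.
- key: Flat square grey touch key, 32 x 32 mm, on the dock; its body origin is 6 mm below its top. A stiff spring: 6 N at its full travel of 2 mm, then a hard stop.
- key_top (a point): Centre of the key's top face, 24 mm above the bench, 4 mm above the dock's top.
- spanner: Bystander: steel spanner, 180 mm long, lying flat; origin at its underside.
- pot: Bystander: plain grey ceramic pot (open, no handles), 100 mm across, 85 mm high; origin at the centre of its underside.
- flask: Bystander: aluminium drinking flask, 70 mm across, 212 mm tall, standing; origin at the centre of its underside.

How it is judged (in metres and radians):
On the way, in this order (a step that is already met when the one before it is completed fails the run):
1. the timer is pressed fully home in its socket (value of joint timer above 0.0105 m), for 0.2 s.
2. with the timer home, the toggle is flipped to on (value of joint timer above 0.0105 m and value of joint toggle above 0.7 rad), for 0.2 s.
3. the torch stands upright in the cradle, lens in the gap, pressed right down (horizontal distance between torch and cradle below 0.008 m and x of torch_lens in the frame of cradle above 0.018 m and angle between torch's own z axis and vertical below 0.12 rad and z of torch in the frame of cradle below 0.002 m), for 0.2 s.
4. with the torch seated, the touch key is pressed with at least 4 N for 0.3 s (contact force between key and the fingers above 4 N and z of torch in the frame of cradle below 0.002 m), for 0.3 s.
At the end, for the whole second after the job is handed in: The timer is within 1.5 mm of fully home and its toggle is over to on (above 0.7 rad of 0.9); the torch is at rest upright (within 0.12 rad) in the cradle, within 8 mm of its centre, lens out through the gap, and within 2 mm of fully seated (all of step 2 and all of step 3 and linear speed of torch below 0.02 m/s); the robot touches nothing.
It fails at once if the touch key is rammed (over 40 N) (contact force between key and anything else above 40 N).
It fails at once if the spanner, pot or flask is shifted by more than 30 mm or tipped (distance of any of spanner, pot, flask from where it was at the start of the episode above 0.03 m or angle between any of pot, flask's own z axis and vertical above 0.4 rad).
It also fails if it takes over 62 s, if anything falls off the work surface, if the arm or the gripper's body presses on something with over 40 N, if the wrist force passes 120 N, or if a joint passes its speed limit or range.

## Working session

There is one attempt and no reset: what is moved stays moved. The work goes in short steps, Python scripts to look and compute and a tool call to move; the robot and the scene stay as the last step left them, time stands still between calls to the robot, and variables do not carry over. Pictures are saved under pics/ and viewed, at most 10 in all, crops included, and the job is handed in when it is done.

Besides the shell and the picture viewer there is one more tool, called after "Call:" as name(argument=value, ...) on one line, values as JSON. arm_command: Moves the arm, as the interface text tells. Shift numbers are shares of 0.25 m and turn numbers shares of 180 degrees, none past 1 either way. Its arguments: {"type":"object","properties":{"rows":{"type":"array","items":{"type":"array"}},"grip":{"type":"number"}},"required":["rows"]}

```bash
mkdir -p pics; cat > h.py <<'E'
from bench import arm
import numpy as np, cv2
from scipy.spatial.transform import Rotation as R
def world(cam,depth,px):
    i=arm.camera_info(cam); u,v=px; ui,vi=int(round(u)),int(round(v))
    w=depth[max(0,vi-2):vi+3,max(0,ui-2):ui+3]; w=w[w>0]
    if not len(w): return None
    z=np.median(w)
    return (np.array(i["extrinsics"])@[(u-i["cx"])/i["fx"]*z,(v-i["cy"])/i["fy"]*z,z,1])[:3]
def cloud(cam,depth):
    i=arm.camera_info(cam); v,u=np.mgrid[:depth.shape[0],:depth.shape[1]]
    P=np.stack([(u-i["cx"])/i["fx"]*depth,(v-i["cy"])/i["fy"]*depth,depth,np.ones_like(depth)],-1)
    return (P@np.array(i["extrinsics"]).T)[...,:3]
def totool(target,yaw=None):
    s=arm.read_state(); r=R.from_quat(s["ee_rot"])
    return r.inv().apply(np.array(target)-s["position"])/250
E
python3 - <<'E'
from h import *
for c in("top","scene"):
    im,d=arm.get_image(c); cv2.imwrite(f"pics/{c}0.png",im); np.save(f"{c}0.npy",d)
    print(c,np.array(arm.camera_info(c)["extrinsics"]).round(2)[:3].tolist(),arm.camera_info(c)["fx"])
    for q in["sockets","dial","toggle_pivot","dock","cradle","torch","torch_lens","key_top","spanner","pot","flask"]:
        for r in arm.spot_in(c,q)[:2]:
            p=world(c,d,r["position"]); print(q,round(r["score"],2),np.round(r["position"]),None if p is None else p.round())
s=arm.read_state();print(s)
print(R.from_quat(s["ee_rot"]).as_matrix().round(3))
E
```

```text
top [[0.03, -1.0, 0.1, 466.37], [-1.0, -0.03, -0.02, -84.42], [0.02, -0.09, -1.0, 1362.47]] 479.59551624153085
sockets 0.87 [161. 246.] [484. 219.  41.]
dial 0.81 [144. 239.] [500. 253.  88.]
toggle_pivot 0.68 [148. 240.] [497. 243.  87.]
dock 0.72 [314. 236.] [ 524. -201.   31.]
dock 0.48 [329. 241.] [ 511. -245.   25.]
cradle 0.96 [314. 236.] [ 522. -202.   31.]
cradle 0.45 [277. 175.] [695. -95.   4.]
torch 0.87 [245. 238.] [513. -11.  43.]
torch_lens 0.75 [243. 236.] [517.  -5.  42.]
spanner 0.91 [277. 174.] [698. -94.   6.]
flask 0.95 [427. 290.] [ 392. -471.  170.]
scene [[0.51, 0.73, -0.45, 1079.19], [0.86, -0.43, 0.28, -376.81], [0.01, -0.53, -0.85, 1015.71]] 469.61755666775537
sockets 0.67 [354. 143.] [497. 219.  39.]
dial 0.66 [356. 143.] [503. 223.  44.]
toggle_pivot 0.92 [363. 134.] [513. 230.  86.]
dock 0.77 [217. 230.] [ 541. -214.   23.]
dock 0.48 [198. 230.] [ 516. -253.   23.]
cradle 0.64 [217. 229.] [ 539. -212.   26.]
torch 0.56 [286. 185.] [522.  -8.  40.]
torch 0.43 [ 66. 220.] [ 425. -498.  148.]
torch_lens 0.67 [287. 187.] [528.  -9.  39.]
key_top 0.44 [196. 22
[... 280 characters left out ...]
87e-05,
       -1.19403507e+00, -2.58596736e-01]), 'joint_vel': array([-0.00035832, -0.00045786,  0.0010136 ,  0.00057497, -0.00065321,
        0.00109973]), 'joint_efforts': array([ 6.87150332e-04, -3.92100656e+01,  1.88609844e+01,  4.19052064e+00,
       -3.53099404e-04,  4.96545653e-06]), 'position': array([267.20798075, 564.97619246, 231.3351674 ]), 'ee_rot': array([ 9.75700612e-01, -2.19107998e-01,  8.01643608e-06, -1.32380889e-06]), 'contact_force': array([-0.02159044,  0.09551283, -1.0177093 ]), 'wrist_torque': array([-0.01489616,  0.02380919, -0.02596834]), 'grasp_force': 0.0, 'gripper_width': 85.25655903560178}
[[ 0.904 -0.428  0.   ]
 [-0.428 -0.904 -0.   ]
 [ 0.    -0.    -1.   ]]
```

```bash
python3 - <<'E'
from h import *
im=cv2.imread("pics/top0.png")
c=im[190:290,110:370]
cv2.imwrite("pics/a.png",cv2.resize(c,None,fx=3,fy=3,interpolation=cv2.INTER_CUBIC))
im=cv2.imread("pics/scene0.png")
c=im[100:270,160:420]
cv2.imwrite("pics/b.png",cv2.resize(c,None,fx=3,fy=3,interpolation=cv2.INTER_CUBIC))
# rectangle fits from height slices
for cam in("top","scene"):
    P=cloud(cam,np.load(f"{cam}0.npy"))
    def fit(n,c,r,z0,z1):
        m=(np.hypot(P[...,0]-c[0],P[...,1]-c[1])<r)&(P[...,2]>z0)&(P[...,2]<z1)
        q=P[m]
        if len(q)<8: print(cam,n,len(q));return
        b=cv2.minAreaRect(q[:,:2].astype(np.float32)); print(cam,n,len(q),np.round(b[0]),np.round(b[1]),round(b[2],1),"zmed",np.median(q[:,2]).round(1))
    fit("timer",(495,250),90,70,97); fit("dial/toggle",(495,250),90,90,200)
    fit("torch",(517,-8),50,34,60); fit("dock",(522,-225),120,14,60); fit("cradlewalls",(522,-205),60,31,60)
E
```

```text
top timer 996 [499. 252.] [ 63. 110.] 80.4 zmed 86.8
top dial/toggle 189 [500. 252.] [ 54. 104.] 79.1 zmed 91.5
top torch 259 [519.  -5.] [53. 46.] 85.3 zmed 41.9
top dock 1891 [ 523. -207.] [170.  90.] 75.6 zmed 21.1
top cradlewalls 142 [ 525. -200.] [101.  53.] 75.3 zmed 34.0
scene timer 853 [501. 249.] [ 64. 112.] 79.2 zmed 84.9
scene dial/toggle 47 [499. 254.] [71. 41.] 11.2 zmed 96.9
scene torch 264 [521.  -8.] [50. 46.] 84.8 zmed 40.0
scene dock 2224 [ 526. -209.] [169.  92.] 75.7 zmed 19.4
scene cradlewalls 109 [ 533. -180.] [58. 55.] 75.2 zmed 33.3
```

View pics/a.png

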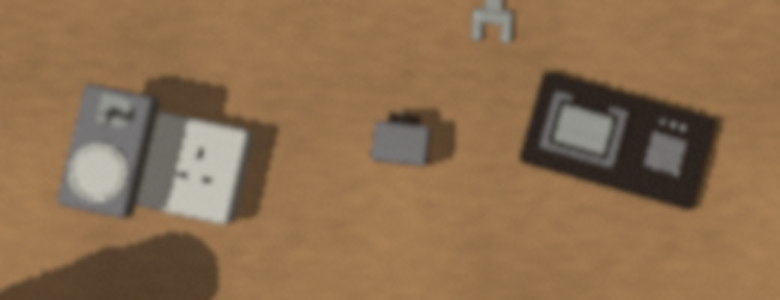

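View pics/b.png

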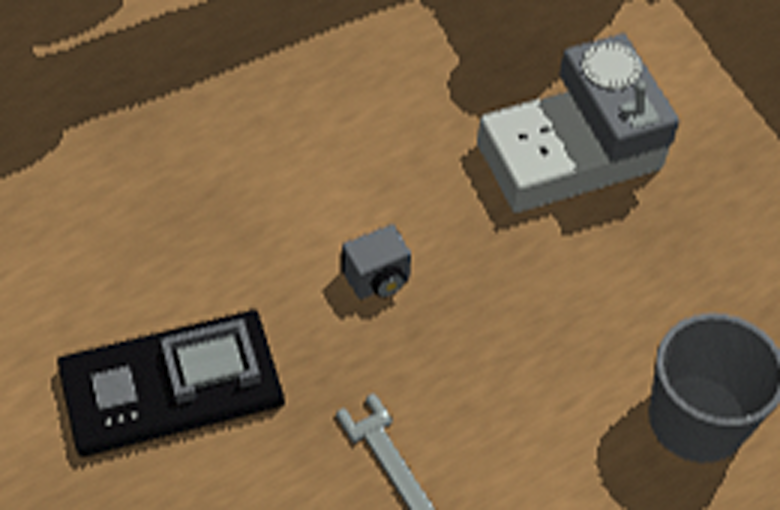

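Call:
arm_command(rows=[[[0.65, 0.38, 0.2], [0, 0, -0.084]], [[0.65, 0.38, 0.2], [0, 0, -0.084]], [[0.65, 0.38, 0.2], [0, 0, -0.084]], [[0.65, 0.38, 0.2], [0, 0, -0.084]], [[0.65, 0.38, 0.2], [0, 0, -0.084]]], grip=0)

```text
clock: 1.7
position: [374.6, 404.7, 179.7]
ee_rot: [0.996, -0.092, -0.001, 0.002]
contact_force: [-0.4, 0.5, 0.4]
gripper_width: 12.2
grasp_force: 0.0
```

```bash
cat >> h.py <<'E'
def go(*t,yaw=None):
    s=arm.read_state(); m=R.from_quat(s["ee_rot"]).as_matrix(); y=np.degrees(np.arctan2(m[1,0],m[0,0]))
    print("pos",s["position"].round(1),"yaw",y.round(2),"F",s["contact_force"].round(1),"w",round(s["gripper_width"],1),"t",s["clock"])
    for p in t: print("shift",totool(p).round(3), "wz", None if yaw is None else round(-(yaw-y)/180,4))
E
python3 -c "
from h import *
go((480.3,254,120),yaw=-10.2)"
```

```text
pos [374.6 404.7 179.7] yaw -10.51 F [-0.4  0.5  0.4] w 12.2 t 1.7
shift [0.526 0.514 0.24 ] wz -0.0017
```

Call:
arm_command(rows=[[[0.53, 0.536, 0.245], [0, 0, 0]], [[0.53, 0.536, 0.245], [0, 0, 0]], [[0.53, 0.536, 0.245], [0, 0, 0]], [[0.53, 0.536, 0.245], [0, 0, 0]], [[0.53, 0.536, 0.245], [0, 0, 0]]])

```text
clock: 2.2
position: [481.0, 250.0, 118.0]
ee_rot: [0.996, -0.092, -0.002, 0.002]
contact_force: [-0.5, 0.8, -1.0]
gripper_width: 0.0
grasp_force: 0.0
```

Call:
arm_command(rows=[[[0, 0, 0.06], [0, 0, 0]], [[0, 0, 0.08], [0, 0, 0]], [[0, 0, 0.1], [0, 0, 0]], [[0, 0, 0.11], [0, 0, 0]], [[0, 0, 0.12], [0, 0, 0]]])

```text
clock: 2.7
position: [480.2, 255.0, 90.3]
ee_rot: [0.996, -0.088, 0.0, -0.0]
contact_force: [0.3, -0.4, -0.7]
gripper_width: -0.0
grasp_force: 0.0
```

```bash
python3 -c "
from h import *
go((480.3,254,79),yaw=-10.2)
im,d=arm.get_image('scene');c=im[40:240,260:460];cv2.imwrite('pics/c.png',cv2.resize(c,None,fx=3,fy=3))"
```

```text
pos [480.2 255.   90.3] yaw -10.13 F [ 0.3 -0.4 -0.7] w -0.0 t 2.7
shift [0.001 0.004 0.045] wz 0.0004
```

View pics/c.png

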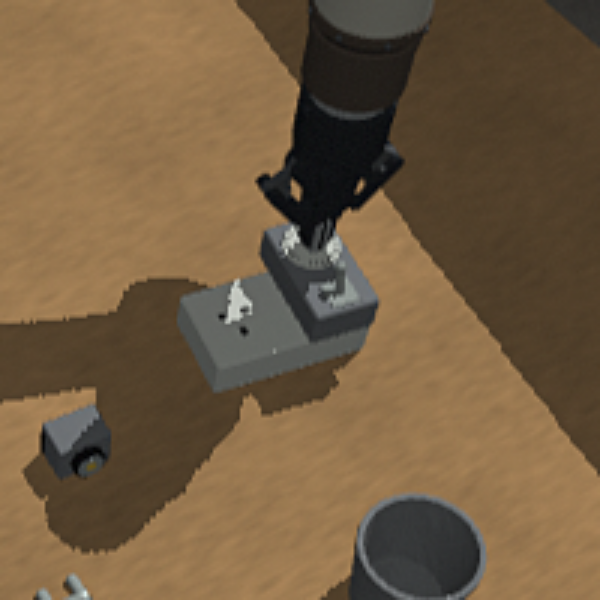

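The shut fingers stand over the dial centre (crop 315,245), and the toggle at (335,280) still leans towards the dial. Pressing now.

Call:
arm_command(rows=[[[0, 0, 0.01], [0, 0, 0]], [[0, 0, 0.02], [0, 0, 0]], [[0, 0, 0.03], [0, 0, 0]], [[0, 0, 0.04], [0, 0, 0]], [[0, 0, 0.045], [0, 0, 0]]])

```text
clock: 3.25
position: [480.3, 254.8, 79.7]
ee_rot: [0.996, -0.089, 0.0, -0.001]
contact_force: [-2.7, 0.7, 5.3]
gripper_width: -0.1
grasp_force: 2.6
```

Call:
arm_command(rows=[[[0, 0, 0.003], [0, 0, 0]], [[0, 0, 0.006], [0, 0, 0]], [[0, 0, 0.008], [0, 0, 0]]])

```text
clock: 3.55
position: [480.4, 254.9, 79.1]
ee_rot: [0.996, -0.088, 0.001, -0.0]
contact_force: [-6.6, -0.7, 14.4]
gripper_width: -0.1
grasp_force: 7.4
```

Call:
arm_command(rows=[[[0, 0, 0.004], [0, 0, 0]], [[0, 0, 0.006], [0, 0, 0]], [[0, 0, 0.006], [0, 0, 0]], [[0, 0, 0.006], [0, 0, 0]]])

```text
clock: 3.95
position: [480.4, 254.9, 79.0]
ee_rot: [0.996, -0.088, 0.001, -0.001]
contact_force: [-8.5, -1.5, 19.7]
gripper_width: 0.3
grasp_force: 10.0
```

Call:
arm_command(rows=[[[0, 0, -0.03], [0, 0, 0]], [[0, 0, -0.068], [0, 0, 0]], [[0.06, 0, -0.068], [0, 0, 0]], [[0.1, 0, -0.068], [0, 0, 0]], [[0.12, 0, -0.068], [0, 0, 0]]])

```text
clock: 4.45
position: [510.6, 248.6, 91.8]
ee_rot: [0.996, -0.089, -0.0, 0.0]
contact_force: [-2.4, 1.3, 1.7]
gripper_width: 0.2
grasp_force: 1.2
```

Call:
arm_command(rows=[[[0.015, 0, 0], [0, 0, 0]], [[0.03, 0, 0], [0, 0, 0]], [[0.045, 0, 0], [0, 0, 0]], [[0.06, 0, 0], [0, 0, 0]], [[0.06, 0, 0], [0, 0, 0]]])

```text
clock: 4.95
position: [524.8, 246.1, 92.0]
ee_rot: [0.996, -0.089, -0.0, 0.0]
contact_force: [-0.5, 0.0, 0.6]
gripper_width: 0.1
grasp_force: 0.1
```

Call:
arm_command(rows=[[[0.005, 0, 0], [0, 0, 0]], [[0.01, 0, 0], [0, 0, 0]], [[0.015, 0, 0], [0, 0, 0]], [[0.015, 0, 0], [0, 0, 0]]])

```text
clock: 5.35
position: [528.1, 245.6, 92.2]
ee_rot: [0.996, -0.089, -0.0, 0.0]
contact_force: [-0.6, 0.3, -0.7]
gripper_width: -0.2
grasp_force: 0.6
```

```bash
python3 -c "
from h import *
im,d=arm.get_image('scene');c=im[90:170,320:420];cv2.imwrite('pics/d.png',cv2.resize(c,None,fx=6,fy=6,interpolation=cv2.INTER_CUBIC))"
```

```text
(no output)
```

View pics/d.png

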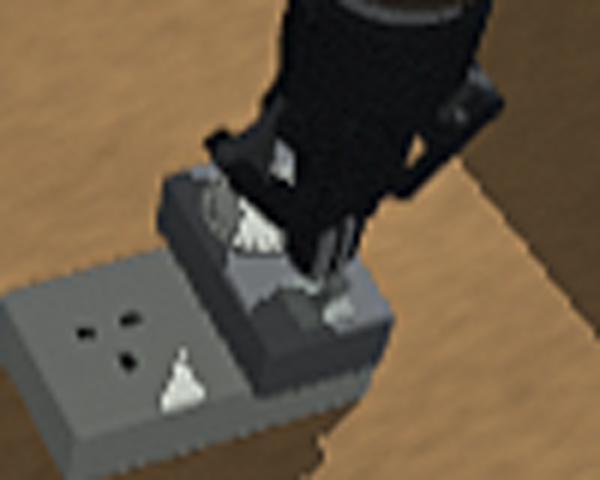

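The timer is home. The bat's round end (crop 340,310) is now ahead of the fingertips, leaning away from the dial. I'll push a little further to feel the stop.

Call:
arm_command(rows=[[[0.008, 0, 0], [0, 0, 0]], [[0.016, 0, 0], [0, 0, 0]], [[0.02, 0, 0], [0, 0, 0]], [[0.02, 0, 0], [0, 0, 0]]])

```text
clock: 5.8
position: [529.2, 245.1, 92.0]
ee_rot: [0.996, -0.089, -0.004, 0.001]
contact_force: [-13.0, 5.1, 6.0]
gripper_width: -0.0
grasp_force: 7.3
```

Call:
arm_command(rows=[[[-0.02, 0, -0.1], [0, 0, 0]], [[-0.02, 0, -0.24], [0, 0, 0]], [[-0.02, 0, -0.24], [0, 0, 0]]])

```text
clock: 6.1
position: [531.7, 247.9, 158.1]
ee_rot: [0.996, -0.088, 0.005, -0.004]
contact_force: [0.8, 0.3, 1.2]
gripper_width: -0.0
grasp_force: 0.0
```

Call:
arm_command(rows=[[[0.126, 0.99, 0.1], [0, 0, -0.03]], [[0.126, 0.99, 0.1], [0, 0, -0.03]], [[0.126, 0.99, 0.1], [0, 0, -0.03]], [[0.126, 0.99, 0.1], [0, 0, -0.03]], [[0.126, 0.99, 0.1], [0, 0, -0.03]]], grip=1)

```text
clock: 6.6
position: [515.8, -4.5, 127.6]
ee_rot: [0.999, -0.041, 0.001, -0.0]
contact_force: [1.7, -0.3, 1.0]
gripper_width: 72.3
grasp_force: 0.0
```

Call:
arm_command(rows=[[[0, 0, 0], [0, 0, 0]], [[0, 0, 0], [0, 0, 0]], [[0, 0, 0], [0, 0, 0]]])

```text
clock: 6.9
position: [516.2, -2.2, 127.7]
ee_rot: [0.999, -0.041, 0.001, -0.0]
contact_force: [0.2, 1.3, 0.3]
gripper_width: 85.4
grasp_force: 0.0
```

```bash
python3 -c "
from h import *
go((515,-6,85),(515,-6,14),yaw=-4.7)
im,d=arm.get_image('scene');c=im[90:240,200:400];cv2.imwrite('pics/e.png',cv2.resize(c,None,fx=4,fy=4,interpolation=cv2.INTER_CUBIC))"
```

```text
pos [516.2  -2.2 127.7] yaw -4.75 F [0.2 1.3 0.3] w 85.4 t 6.9
shift [-0.004  0.016  0.171] wz -0.0003
shift [-0.004  0.016  0.455] wz -0.0003
```

View pics/e.png

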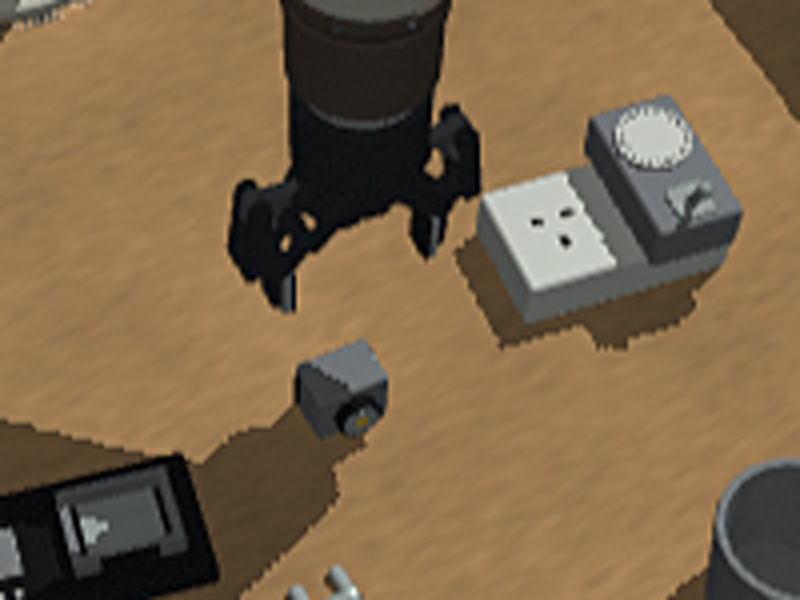

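Call:
arm_command(rows=[[[-0.004, 0.016, 0.15], [0, 0, 0]], [[-0.004, 0.016, 0.3], [0, 0, 0]], [[-0.004, 0.016, 0.4], [0, 0, 0]], [[-0.004, 0.016, 0.455], [0, 0, 0]], [[-0.004, 0.016, 0.455], [0, 0, 0]]])

```text
clock: 7.45
position: [513.1, -5.6, 11.7]
ee_rot: [0.999, -0.041, -0.002, 0.001]
contact_force: [-0.0, -0.6, -0.1]
gripper_width: 85.3
grasp_force: 0.0
```

Call:
arm_command(rows=[[[0, 0, 0], [0, 0, 0]], [[0, 0, 0], [0, 0, 0]], [[0, 0, 0], [0, 0, 0]], [[0, 0, 0], [0, 0, 0]], [[0, 0, 0], [0, 0, 0]]], grip=0)

```text
clock: 7.95
position: [515.3, -6.1, 15.1]
ee_rot: [0.999, -0.041, 0.002, -0.001]
contact_force: [-0.9, 2.8, 6.1]
gripper_width: 49.3
grasp_force: 63.9
```

```bash
python3 -c "
from h import *
go((515,-6,14),yaw=-4.7)
for c in('scene','top'):
    im,d=arm.get_image(c);P=cloud(c,d)
    m=(np.hypot(P[...,0]-535.5,P[...,1]-244.3)<29)&(P[...,2]>86)&(P[...,2]<125);q=P[m]
    print(c,len(q),q.round()[:12].tolist())
P=P.reshape(-1,3);"
```

```text
pos [515.3  -6.1  15.1] yaw -4.76 F [-0.9  2.8  6.1] w 49.3 t 7.95
shift [-0.001 -0.     0.004] wz -0.0003
scene 18 [[543.0, 241.0, 101.0], [543.0, 245.0, 99.0], [545.0, 247.0, 100.0], [546.0, 236.0, 103.0], [546.0, 239.0, 101.0], [549.0, 240.0, 103.0], [550.0, 242.0, 104.0], [543.0, 237.0, 96.0], [547.0, 236.0, 100.0], [549.0, 237.0, 101.0], [547.0, 243.0, 96.0], [549.0, 244.0, 98.0]]
top 21 [[549.0, 243.0, 105.0], [550.0, 242.0, 99.0], [547.0, 247.0, 101.0], [547.0, 243.0, 104.0], [547.0, 241.0, 103.0], [547.0, 238.0, 104.0], [544.0, 245.0, 105.0], [544.0, 243.0, 103.0], [545.0, 241.0, 102.0], [545.0, 240.0, 95.0], [542.0, 246.0, 103.0], [542.0, 242.0, 107.0]]
```

Call:
arm_command(rows=[[[0, 0, -0.1], [0, 0, 0]], [[0, 0, -0.2], [0, 0, 0]], [[0.03, 0.12, -0.26], [0, 0, 0.015]], [[0.06, 0.25, -0.26], [0, 0, 0.03]], [[0.08, 0.4, -0.26], [0, 0, 0.045]]])

```text
clock: 8.55
position: [526.2, -108.5, 79.6]
ee_rot: [0.994, -0.113, 0.001, -0.0]
contact_force: [0.4, 0.1, -1.1]
gripper_width: 48.7
grasp_force: 63.1
```

```bash
python3 -c "
from h import *
go((533.2,-174.1,75),yaw=-14.4)"
```

```text
pos [ 526.2 -108.5   79.6] yaw -12.92 F [ 0.4  0.1 -1.1] w 48.7 t 8.55
shift [0.086 0.249 0.018] wz 0.0082
```

Call:
arm_command(rows=[[[0.05, 0.13, 0], [0, 0, 0.008]], [[0.086, 0.23, 0], [0, 0, 0.008]], [[0.086, 0.249, 0], [0, 0, 0.008]], [[0.086, 0.249, 0], [0, 0, 0.008]], [[0.086, 0.249, 0], [0, 0, 0.008]]])

```text
clock: 9.05
position: [532.2, -172.9, 78.5]
ee_rot: [0.992, -0.125, -0.0, -0.0]
contact_force: [0.2, 0.3, -1.2]
gripper_width: 48.7
grasp_force: 63.1
```

```bash
python3 -c "
from h import *
go((533.2,-174.1,75),yaw=-14.4)
for c in('scene','top'):
    im,d=arm.get_image(c); cv2.imwrite(f'pics/{c}1.png',im); P=cloud(c,d)
    # lens front/torch: points z 64..106 ahead in tool x
    a=np.radians(-14.4);ex=np.array([np.cos(a),np.sin(a)]);ey=np.array([-ex[1],ex[0]])
    D=P[...,:2]-[533.2,-174.1];X=D@ex;Y=D@ey;Z=P[...,2]
    m=(abs(X)<45)&(abs(Y)<27)&(Z>62)&(Z<112)
    for z in range(60,112,6):
        k=m&(Z>=z)&(Z<z+6)
        if k.sum()>3: print(c,z,k.sum(),'X',X[k].min().round(),X[k].max().round(),'Y',Y[k].min().round(),Y[k].max().round())
im=cv2.imread('pics/scene1.png');c=im[150:290,150:330];cv2.imwrite('pics/f.png',cv2.resize(c,None,fx=4,fy=4,interpolation=cv2.INTER_CUBIC))
"
```

```text
pos [ 532.2 -172.9   78.5] yaw -14.32 F [ 0.2  0.3 -1.2] w 48.7 t 9.05
shift [0.005 0.004 0.014] wz 0.0004
scene 66 15 X 9.0 27.0 Y -25.0 24.0
scene 72 22 X 14.0 28.0 Y -24.0 25.0
scene 78 24 X 10.0 29.0 Y -23.0 26.0
scene 84 41 X 12.0 30.0 Y -26.0 23.0
scene 90 50 X 11.0 29.0 Y -26.0 27.0
scene 96 85 X -17.0 28.0 Y -25.0 27.0
scene 102 234 X -18.0 19.0 Y -27.0 25.0
scene 108 4 X 3.0 15.0 Y -26.0 25.0
```

View pics/f.png

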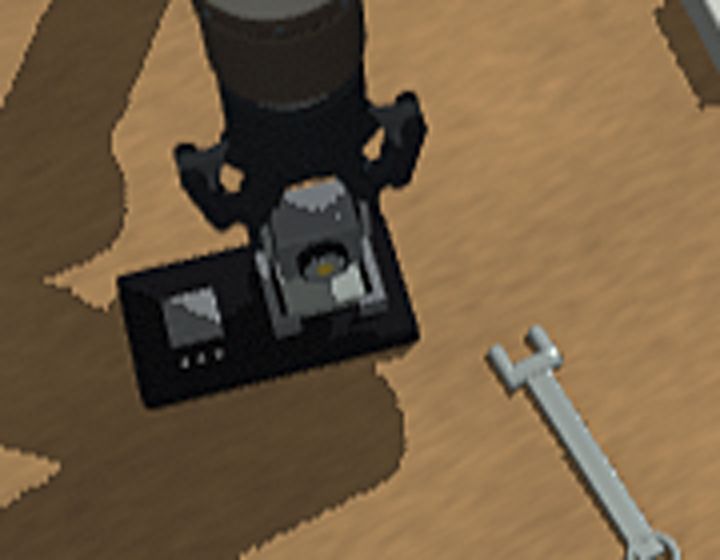

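The held torch is upright over the cradle with the lens (crop 322,265) facing the gap, and the depth extents match the pocket to within 1–2 mm. Lowering it.

Call:
arm_command(rows=[[[0.004, 0.003, 0.05], [0, 0, 0]], [[0.004, 0.003, 0.09], [0, 0, 0]], [[0.004, 0.003, 0.11], [0, 0, 0]], [[0.004, 0.003, 0.12], [0, 0, 0]]])

```text
clock: 9.55
position: [532.8, -174.2, 47.3]
ee_rot: [0.992, -0.125, -0.001, 0.0]
contact_force: [0.2, -0.0, -0.5]
gripper_width: 49.2
grasp_force: 63.1
```

Call:
arm_command(rows=[[[0, 0, 0.006], [0, 0, 0]], [[0, 0, 0.012], [0, 0, 0]], [[0, 0, 0.018], [0, 0, 0]], [[0, 0, 0.018], [0, 0, 0]]])

```text
clock: 9.95
position: [533.6, -174.5, 44.3]
ee_rot: [0.992, -0.125, 0.0, 0.0]
contact_force: [-0.1, -0.3, -0.8]
gripper_width: 49.0
grasp_force: 63.3
```

Call:
arm_command(rows=[[[0, 0, 0.006], [0, 0, 0]], [[0, 0, 0.012], [0, 0, 0]], [[0, 0, 0.018], [0, 0, 0]], [[0, 0, 0.02], [0, 0, 0]], [[0, 0, 0.02], [0, 0, 0]]])

```text
clock: 10.45
position: [533.8, -174.5, 39.7]
ee_rot: [0.992, -0.125, 0.0, 0.0]
contact_force: [-1.1, 0.4, 5.1]
gripper_width: 49.2
grasp_force: 63.7
```

Call:
arm_command(rows=[[[0, 0, 0.004], [0, 0, 0]], [[0, 0, 0.008], [0, 0, 0]], [[0, 0, 0.012], [0, 0, 0]]])

```text
clock: 10.75
position: [533.8, -174.5, 37.1]
ee_rot: [0.992, -0.125, 0.0, 0.0]
contact_force: [-3.5, 2.4, 13.7]
gripper_width: 48.9
grasp_force: 64.7
```

Call:
arm_command(rows=[[[0, 0, 0.004], [0, 0, 0]], [[0, 0, 0.008], [0, 0, 0]], [[0, 0, 0.008], [0, 0, 0]], [[0, 0, 0.008], [0, 0, 0]]])

```text
clock: 11.15
position: [533.8, -174.5, 37.0]
ee_rot: [0.992, -0.124, 0.001, 0.0]
contact_force: [-5.1, 2.9, 19.3]
gripper_width: 49.0
grasp_force: 65.8
```

Call:
arm_command(rows=[[[0, 0, -0.012], [0, 0, 0]], [[0, 0, -0.012], [0, 0, 0]], [[0, 0, -0.012], [0, 0, 0]], [[0, 0, -0.012], [0, 0, 0]], [[0, 0, -0.012], [0, 0, 0]]], grip=0.8)

```text
clock: 11.65
position: [533.3, -174.5, 36.6]
ee_rot: [0.992, -0.125, -0.0, 0.0]
contact_force: [1.1, 0.5, -0.3]
gripper_width: 68.5
grasp_force: 0.0
```

Call:
arm_command(rows=[[[0, 0, -0.06], [0, 0, 0]], [[0, 0, -0.16], [0, 0, 0]], [[0, 0, -0.24], [0, 0, 0]], [[0, 0, -0.24], [0, 0, 0]]])

```text
clock: 12.05
position: [535.6, -174.7, 99.8]
ee_rot: [0.992, -0.124, 0.003, 0.0]
contact_force: [1.1, 0.1, 0.2]
gripper_width: 68.5
grasp_force: 0.0
```

Call:
arm_command(rows=[[[0, 0, 0], [0, 0, 0]], [[0, 0, 0], [0, 0, 0]], [[0, 0, 0], [0, 0, 0]], [[0, 0, 0], [0, 0, 0]], [[0, 0, 0], [0, 0, 0]]], grip=0)

```text
clock: 12.55
position: [533.3, -174.4, 96.6]
ee_rot: [0.992, -0.125, -0.001, 0.0]
contact_force: [0.1, -0.0, -0.3]
gripper_width: 0.3
grasp_force: 0.0
```

```bash
python3 -c "
from h import *
go((533.8,-174.5,66),(513.3,-251.6,60),yaw=-14.4)
a=np.radians(-14.4);ex=np.array([np.cos(a),np.sin(a)]);ey=np.array([-ex[1],ex[0]])
for c in('scene','top'):
    im,d=arm.get_image(c);P=cloud(c,d)
    D=P[...,:2]-[533.2,-174.1];X=D@ex;Y=D@ey;Z=P[...,2]
    m=(abs(X)<24)&(abs(Y)<30)&(Z>57)&(Z<72)
    if m.sum()>5: print(c,m.sum(),'z',np.median(Z[m]),'X',X[m].min(),X[m].max(),'Y',Y[m].min(),Y[m].max())
    for r in arm.spot_in(c,'key_top')[:1]: print(r['score'],world(c,d,r['position']))
    m=(abs(X)<18)&(abs(Y+80)<18)&(Z>21.5)&(Z<30); print('key',m.sum(),np.median(Z[m]), np.median(P[m],axis=0) if m.sum() else '')
"
```

```text
pos [ 533.3 -174.4   96.6] yaw -14.34 F [ 0.1 -0.  -0.3] w 0.3 t 12.55
shift [ 0.002 -0.     0.122] wz 0.0004
shift [-0.001  0.319  0.146] wz 0.0004
scene 276 z 61.92122594859927 X -16.66536502608279 23.885332037959852 Y -25.749155029822766 23.711765057662106
0.73 [ 519.32654309 -255.60195636   22.14449096]
key 103 23.251725704511045 [ 515.03009237 -254.00408489   23.2517257 ]
0.4 [ 501.92495105 -258.23590393   23.40011648]
key 69 24.87480147330416 [ 507.76205782 -255.59413458   24.87480147]
```

Call:
arm_command(rows=[[[0, 0, 0.06], [0, 0, 0]], [[0, 0, 0.1], [0, 0, 0]], [[0, 0, 0.12], [0, 0, 0]], [[0, 0, 0.13], [0, 0, 0]], [[0, 0, 0.134], [0, 0, 0]]])

```text
clock: 13.25
position: [533.4, -174.5, 64.1]
ee_rot: [0.992, -0.125, -0.0, 0.0]
contact_force: [-3.3, 1.5, 7.1]
gripper_width: 0.2
grasp_force: 3.8
```

Call:
arm_command(rows=[[[0, 0, 0.004], [0, 0, 0]], [[0, 0, 0.008], [0, 0, 0]], [[0, 0, 0.01], [0, 0, 0]], [[0, 0, 0.01], [0, 0, 0]]])

```text
clock: 13.65
position: [533.6, -174.6, 64.0]
ee_rot: [0.992, -0.124, 0.0, 0.0]
contact_force: [-5.1, 2.3, 14.0]
gripper_width: 0.2
grasp_force: 7.2
```

Call:
arm_command(rows=[[[0, 0, -0.1], [0, 0, 0]], [[0, 0.1, -0.1], [0, 0, 0]], [[0, 0.25, -0.06], [0, 0, 0]], [[0, 0.322, -0.02], [0, 0, 0]], [[0, 0.322, 0], [0, 0, 0]]])

```text
clock: 14.15
position: [512.7, -254.2, 60.6]
ee_rot: [0.992, -0.126, -0.0, -0.0]
contact_force: [-0.3, -0.1, -1.3]
gripper_width: 0.1
grasp_force: 0.0
```

Call:
arm_command(rows=[[[0, 0, 0.06], [0, 0, 0]], [[0, 0, 0.1], [0, 0, 0]], [[0, 0, 0.12], [0, 0, 0]], [[0, 0, 0.13], [0, 0, 0]], [[0, 0, 0.13], [0, 0, 0]]])

```text
clock: 14.65
position: [513.8, -252.1, 28.6]
ee_rot: [0.992, -0.124, -0.0, 0.0]
contact_force: [-1.1, 0.2, 0.3]
gripper_width: 0.0
grasp_force: 0.0
```

Call:
arm_command(rows=[[[0, 0, 0.008], [0, 0, 0]], [[0, 0, 0.016], [0, 0, 0]], [[0, 0, 0.022], [0, 0, 0]], [[0, 0, 0.027], [0, 0, 0]], [[0, 0, 0.031], [0, 0, 0]]])

```text
clock: 15.15
position: [513.8, -252.5, 22.0]
ee_rot: [0.992, -0.124, 0.0, 0.0]
contact_force: [-3.7, 3.9, 12.7]
gripper_width: 0.1
grasp_force: 6.5
```

Call:
arm_command(rows=[[[0, 0, 0], [0, 0, 0]], [[0, 0, 0], [0, 0, 0]]])

```text
clock: 15.35
position: [513.8, -252.4, 22.1]
ee_rot: [0.992, -0.125, 0.0, 0.0]
contact_force: [-2.2, 1.9, 7.3]
gripper_width: 0.5
grasp_force: 3.8
```

Call:
arm_command(rows=[[[0, 0, 0.002], [0, 0, 0]], [[0, 0, 0.002], [0, 0, 0]], [[0, 0, 0.002], [0, 0, 0]], [[0, 0, 0.002], [0, 0, 0]]])

```text
clock: 15.75
position: [513.8, -252.4, 22.1]
ee_rot: [0.992, -0.124, 0.0, 0.0]
contact_force: [-2.2, 3.3, 10.5]
gripper_width: 0.1
grasp_force: 5.2
```

Call:
arm_command(rows=[[[0, 0, -0.05], [0, 0, 0]], [[0, 0, -0.2], [0, 0, 0]], [[0, 0, -0.4], [0, 0, 0]], [[0, 0, -0.5], [0, 0, 0]], [[0, 0, -0.5], [0, 0, 0]]])

```text
clock: 16.25
position: [516.2, -253.3, 150.7]
ee_rot: [0.992, -0.124, 0.005, 0.001]
contact_force: [-0.0, -0.1, -0.5]
gripper_width: -0.1
grasp_force: 0.0
```

```bash
python3 -c "
from h import *
im,d=arm.get_image('scene');c=im[90:290,150:430];cv2.imwrite('pics/g.png',cv2.resize(c,None,fx=2.8,fy=2.8,interpolation=cv2.INTER_CUBIC));go()"
```

```text
pos [ 514.6 -252.7  147.9] yaw -14.34 F [-0.6  0.6 -0.5] w -0.0 t 16.3
```

View pics/g.png

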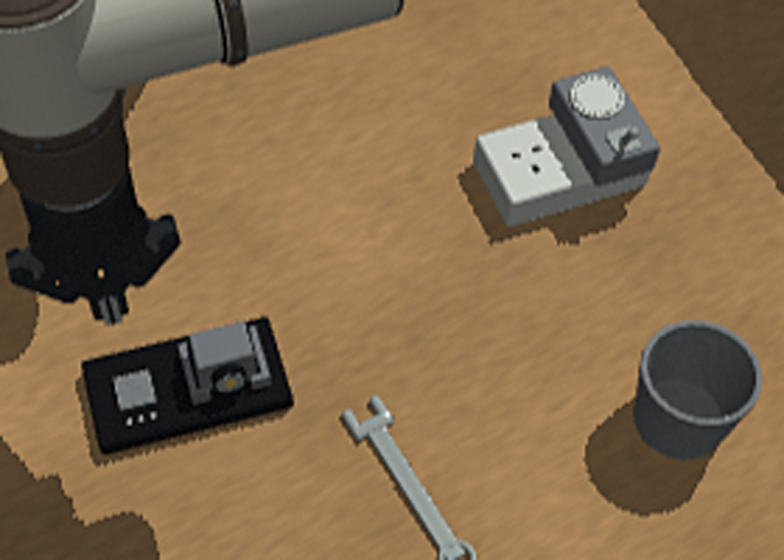

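The torch is seated with its lens in the gap (230,380), the toggle is on (625,140), the bystanders haven't moved, and the arm is clear. Handing the job in.

```bash
python3 -c "
from h import *
print(arm.job_done())"
```

```text
the job is handed in; nothing more can be done
None
```

I handed the job in at about 16 s with the timer home, toggle on, torch seated with its lens in the gap, key pressed at about 7–13 N for roughly 0.6 s, and the spanner and pot unmoved in the last picture (the flask was out of that view, but the arm never went near it); no verdict was returned.

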